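Post a small card box through a sprung flap

TASK

Drop the small empty card box that lies on top of the grey collecting box into it, using only your fingers and without picking it up. With one finger push the flap's tab away and hold the self-closing flap open; meanwhile push the card box over the edge with the other finger so that it drops inside, never letting it slide onto the flap while that is shut. Keep holding the flap until the card box has dropped, then let the flap close by itself, and leave everything else on the table where it is.

Things in the scene. Friction and masses are not known exactly. Their poses are not given: they have to be found in the camera images.
- drop_box: Grey plastic collecting box, 213 (x) x 68 (y) x 141 mm high, fixed. Origin: centre of its underside; +x points away from the robot (push direction), +y left. On top a 56 mm wide lane (y = -28 to +28 mm) between rims that reach z = 141 mm (outer sides at y = +-34 mm): a flat deck at z = 130 mm from x = -105 mm, open at that end, to its edge at x = +20 mm; beyond it the opening with the flap.
- deck_edge (a point): Middle of the deck's far edge, at deck height (box x = +20, y = 0, z = 130 mm). From here to the far wall at box x = +104 mm is the opening, closed by the black flap that lies 16 mm lower than the deck. Deck and flap cover one hollow, floor at z = 7 mm.
- flap (a joint): Black flap: 0 rad shut (level), grows as it swings down into the box, at most 2.0. Hinge along the box's y at box x = +20, z = 114 mm; the flap reaches 78 mm from it toward +x. A spring shuts it (0.09 N m at 0, 0.19 at 2.0 rad). The black push tab outside the left rim is one piece with it: pushing the tab in box +x, with about 2 to 10 N, opens the flap.
- tab_top (a point): Middle of the push tab's top edge. Shut: box x = -20, y = +52, z = 161 mm. The tab is a paddle 30 mm wide (box y = +37 to +67 mm), 4 mm thick, 62 mm from hinge axis to top; shut, it leans back 40 degrees toward the robot. A finger reaching down to 8 mm above the deck opens it to about 1.75 rad when its front is 45 mm past the hinge; over 55 mm past, the tab slips from under it.
- card_box (a point): Centre (half-way up) of the small red folded card box, 48 (x) x 61 (y) x 15 mm, about 40 g, lying flat on the deck between the rims, its 61 mm side (its own y) along the lane. With the flap open it tips over the deck edge and drops in by itself once its centre is some mm (at most 15) past that edge.
- coffee_mug: Bystander: pink and white mug, 90 x 122 x 105 mm, right of the collecting box. Origin at the centre of its underside.
- tea_carton: Bystander: flat brown card carton, 64 x 99 x 17 mm, on the table. Origin at the centre of its underside.
- biscuit_pack: Bystander: flat green packet, 45 x 120 x 11 mm, on the table left of the collecting box. Origin at the centre of its underside.
- remote: Bystander: black remote control, 163 x 48 x 19 mm. Origin at the centre of its underside.
- keys: Bystander: bunch of keys, 104 x 115 x 8 mm. Origin at the centre of its underside.
- choc_bar: Bystander: flat brown packet, 56 x 146 x 11 mm. Origin at the centre of its underside.
- match_box: The same small card box; origin at the centre of its underside.
There are look-alikes about, which are no part of the job. What is shaped like the match_box but blue or pink is not meant.

How it is judged:
On the way, in this order (a step that is already met when the one before it is completed fails the run):
1. a finger holds the flap open while the card box still lies on the deck (value of joint flap above 0.7 rad and contact force between the fingers and flap above 0.3 N and x of card_box in the frame of drop_box below 0.018 m and z of card_box in the frame of drop_box above 0.13 m), for 0.1 s.
2. the card box has dropped into the collecting box while a finger still holds the flap open (value of joint flap above 0.7 rad and contact force between the fingers and flap above 0.3 N and z of card_box in the frame of drop_box below 0.105 m), for 0.1 s.
At the end, for the whole second after the job is handed in: The card box lies at rest inside the collecting box, its centre less than 90 mm above the table; the flap has closed to within 0.12 rad; every bystander is within 20 mm of where it stood (z of card_box in the frame of drop_box between 0.005 and 0.09 m and x of card_box in the frame of drop_box between -0.105 and 0.108 m and y of card_box in the frame of drop_box between -0.034 and 0.034 m and value of joint flap below 0.12 rad and linear speed of match_box below 0.03 m/s and distance of each of coffee_mug, tea_carton, biscuit_pack, remote, keys, choc_bar from where it was at the start of the episode below 0.02 m); the robot touches nothing.
It fails at once if the card box is lifted (its centre more than 20 mm above where it lay on the deck) (z of card_box in the frame of drop_box above 0.1575 m).
It fails at once if the card box slides past the deck edge (its centre) with the flap less than 0.5 rad open (x of card_box in the frame of drop_box above 0.02 m and z of card_box in the frame of drop_box above 0.105 m and value of joint flap below 0.5 rad).
It fails at once if a bystander is moved more than 20 mm (distance of any of coffee_mug, tea_carton, biscuit_pack, remote, keys, choc_bar from where it was at the start of the episode above 0.02 m).
It also fails if it takes over 42 s, if anything falls off the work surface, if the arm or the gripper's body presses on something with over 40 N, if the wrist force passes 120 N, or if a joint passes its speed limit or range.

ROBOT

A 6-joint arm with a two-finger parallel gripper is mounted at the origin on a cart in front of the work surface, level with it; the furniture and walls round the work are solid. World frame = base frame: x ahead of the robot, y to its left, z up, the work surface at z = 0. Lengths are in m, angles in rad, forces in N, time in s.
With the tool pointing down it reaches from about 0.375 to 0.975 m from the base axis. Payload 3.8 kg.
Tool frame: the origin (TCP) lies between the finger pads; the fingertips stand 17 mm ahead of it and the grasp point (between the pads) lies 2 mm behind it; z points along the fingers, y is the line along which they close (so a half turn about z gives the same grasp; the last joint's range is limited). The gripper opens to 85 mm and grips with 20 to 120 N. Pads are 22 mm wide; open, the fingers measure 114 mm over their backs; the gripper's body (76 mm by 85 mm) begins 54 mm behind the grasp point. The pads swing forward as they close: fully open they stand 13 mm farther back than shut.
Start: joints at [1.254, 0.264, 1.604, -0, 1.274, -0.037], TCP at [0.186, 0.649, 0.248] pointing down, gripper open.
Joint ranges: [-2.63, 2.63], [-0.94, 2.18], [0.31, 2.57], [-1.31, 4.45], [0, 2.66], [-2.55, 2.55]. Speed limits (rad/s): [2.57, 2.57, 3.14, 3.14, 3.14, 3.14].

INTERFACE

Orientations are given as a rotation vector (axis times angle).
In Python, from workcell import bot gives the robot as it stands.
- The arm moves only by the tool play_rows, never from a script. Its argument "steps" is one flat list of numbers, 4 for each row, row after row: the shift along the tool's x, y, z in m, then the turn about the tool's z in rad. A call has 1 to 10 rows; each row is the pose to reach, as a shift and turn from the pose commanded when the call began, along the tool's axes at that moment; what a row does not reach only later rows make up. A row lasts 1/8 s, in which the tool goes at most 62.5 mm and 10.7 degrees, less where a joint would pass 70% of its speed; a pose out of reach is approached as far as the arm can. A call with a gripper value outside its range is refused whole. "jaw" is the closure in counts, from 0 (fully open) to 255 (shut), set as the call begins (left out, the last holds). The fingers move at their own pace and stop on an object; "grip_force" is the grip in N (left out, the last holds). Time passes only in rows, so rows that repeat a pose let the fingers close. It gives the time, the measured TCP pose, the force, the opening and the grip force at its end, in the units of the state.
- bot.read_state(): the state, without advancing time (a new reading comes with each control period).
- bot.read_camera(name): name is "side" or "top"; returns a dict with "pixels" (400x640x3 uint8, blue, green, red), "mtx" (3x3 intrinsics, pixels), "R" (3x3) and "t" (3): a world point X has camera coordinates R X + t. Camera axes: x right, y down, z forward; pixel columns grow to the right and rows downward; lengths in m; the calibration is good to about 2 mm. A picture is of the moment at which its call begins. There is no depth.
- bot.finish_job(): hands the job in; it is judged then, once.
The state is a dict: "time": time; "q": joint angles; "joint_vel": joint speeds; "joint_torque": joint torques, N m; "tool_pos": TCP position; "tcp_rot": TCP orientation; "wrist_force": force on the tool from outside, world axes, zero at the start; "torque": the same for the moment, N m; "width": opening from 0.0 (shut) to 1.0 (fully open); "grip_force": force on a finger pad.
Only numpy, scipy, OpenCV 4.12 (cv2) and the standard library are available. Lean on these libraries where they do the work, as an engineer would, in place of code of your own. Each camera call takes 0.05 s, during which the arm holds its last target. There are 200 camera calls.

## Working session

There is one attempt and no reset: what is moved stays moved. The work goes in short steps, Python scripts to look and compute and a tool call to move; the robot and the scene stay as the last step left them, time stands still between calls to the robot, and variables do not carry over. Pictures are saved under pics/ and viewed, at most 10 in all, crops included, and the job is handed in when it is done.

Besides the shell and the picture viewer there is one more tool, called after ">>>" as name(argument=value, ...) on one line, values as JSON. play_rows: Moves the arm, as the interface text tells. Its arguments: {"type":"object","properties":{"steps":{"type":"array"},"jaw":{"type":"number"},"grip_force":{"type":"number"}},"required":["steps"]}

```bash
mkdir -p pics; cat > h.py <<'E'
import numpy as np, cv2
from workcell import bot
def ray(c,uv):
    d=c["R"].T@np.linalg.inv(c["mtx"])@np.array([uv[0],uv[1],1.]); o=-c["R"].T@c["t"]; return o,d
def plane(c,uv,z):
    o,d=ray(c,uv); return o+d*(z-o[2])/d[2]
def proj(c,X):
    p=c["mtx"]@(c["R"]@np.asarray(X)+c["t"]); return p[:2]/p[2]
E
python3 - <<'E'
from h import *
import pickle
for n in("side","top"):
    c=bot.read_camera(n); cv2.imwrite(f"pics/{n}0.png",c["pixels"]); pickle.dump(c,open(n+"0.pkl","wb"))
    print(n,-c["R"].T@c["t"],c["R"][2])
s=bot.read_state();print(s["tool_pos"],s["tcp_rot"],s["width"],s["time"],cv2.Rodrigues(np.array(s["tcp_rot"]))[0])
E
```

```text
side [-0.3887868  -0.46999603  0.95031341] [ 0.69114674  0.26671849 -0.67169742]
top [ 0.28778296 -0.11148731  1.21941293] [ 0.1655611  -0.00482666 -0.98618772]
[0.186224   0.64813387 0.24703618] [-0.43805044 -3.11054216  0.00326526] 0.9990358497709458 0.1 [[-9.61106462e-01  2.76177401e-01 -6.41862893e-04]
 [ 2.76178140e-01  9.61104364e-01 -2.00908432e-03]
 [ 6.20335416e-05 -2.10821242e-03 -9.99997776e-01]]
```

View pics/top0.png

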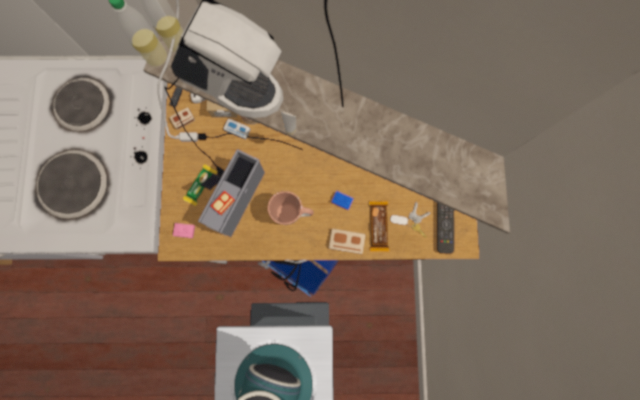

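View pics/side0.png

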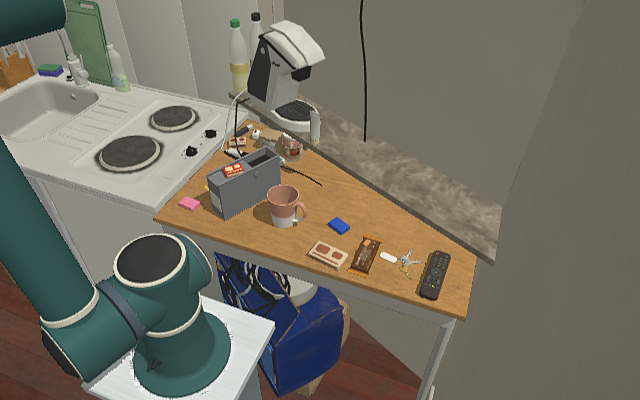

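The top view shows the grey box at (232,195) with the red card box on its deck at (222,203) and the black tab at about (210,178). The look-alikes are pink (184,230), blue (342,200), and the items near (181,118) and (236,128). I choose the one at (222,203) and will check it in a close crop.

```bash
python3 - <<'E'
from h import *
import pickle
t=pickle.load(open("top0.pkl","rb"));s=pickle.load(open("side0.pkl","rb"))
a=cv2.resize(t["pixels"][140:250,165:275],None,fx=5,fy=5,interpolation=cv2.INTER_CUBIC)
b=cv2.resize(s["pixels"][120:225,195:295],None,fx=2.4,fy=5.238,interpolation=cv2.INTER_CUBIC)
cv2.imwrite("pics/crop0.png",np.hstack([a,b]))
for n,c in(("top",t),("side",s)):
    h=cv2.cvtColor(c["pixels"],cv2.COLOR_BGR2HSV)
    m=((h[...,0]<12)|(h[...,0]>172))&(h[...,1]>150)&(h[...,2]>120)
    k,l,st,ce=cv2.connectedComponentsWithStats(m.astype(np.uint8))
    print(n,[(st[i],ce[i].round(1)) for i in range(1,k) if st[i][4]>30])
for p in [(238,152),(264,164),(232,236),(201,222)]: print(p,plane(t,p,.141).round(3))
print("card",plane(t,(222,203),.145), "base",proj(t,[0,0,.1]), "tcp",proj(t,[.186,.649,.248]))
E
```

```text
top [(array([211, 192,  21,  16,  62], dtype=int32), array([221.8, 199.4]))]
side [(array([223, 163,  21,  14,  87], dtype=int32), array([233.2, 168.8])), (array([316, 245,  14,   8,  36], dtype=int32), array([322.8, 248.4]))]
(238, 152) [0.61  0.086 0.141]
(264, 164) [0.577 0.017 0.141]
(232, 236) [0.388 0.096 0.141]
(201, 222) [0.425 0.177 0.141]
card [0.47305201 0.12343949 0.145     ] base [269.88826302 393.07238933] tcp [-29.84626346 324.63708537]
```

View pics/crop0.png

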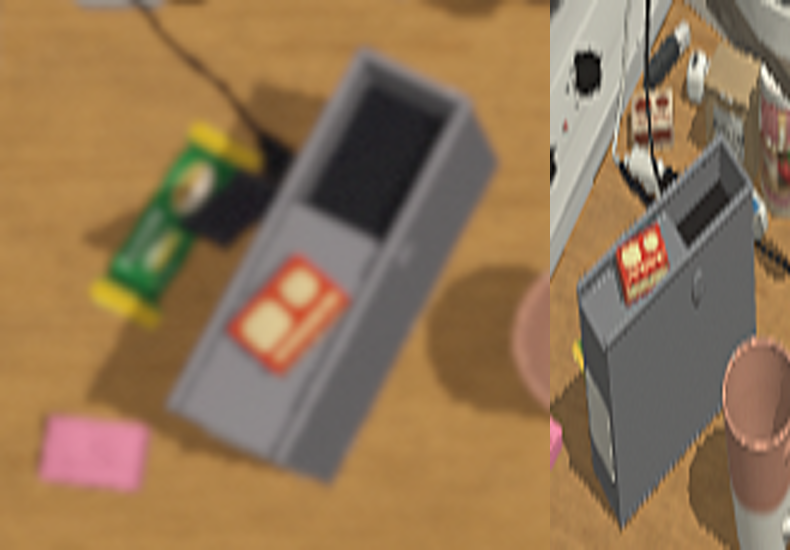

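The crop confirms it: a red box with cream dots lies on the deck inside the lane, slightly skewed. The tab is the black paddle at about (211,181), over the green packet. One +x push should do it with the tool yawed, so the left finger leads by about 45 mm on the tab and the right finger pushes the card box. Next I compute the box frame and targets.

```bash
cat >> h.py <<'E'
import pickle
t0=pickle.load(open("top0.pkl","rb"))
cr=lambda x,y:((x+.5)/5-.5+165,(y+.5)/5-.5+140)
C=[plane(t0,cr(*p),.141)[:2] for p in [(363,50),(467,98),(275,458),(172,405)]]
mod=np.array([[.1065,.034],[.1065,-.034],[-.1065,-.034],[-.1065,.034]])
def fit(M,P):
    M,P=np.array(M),np.array(P);m,p=M.mean(0),P.mean(0)
    H=(M-m).T@(P-p);a=np.arctan2(H[0,1]-H[1,0],H[0,0]+H[1,1])
    R=np.array([[np.cos(a),-np.sin(a)],[np.sin(a),np.cos(a)]]);return a,R,p-R@m
a,RB,oB=fit(mod,C)
def toolmove(target_xy,z,phi,s):
    "shift in tool axes and tool-z turn to put TCP at box xy, world z, finger line rotated phi from box y"
    R=cv2.Rodrigues(np.array(s["tcp_rot"]))[0]
    w=np.r_[RB@np.array(target_xy)+oB,z]
    cur=np.arctan2(R[1,1],R[0,1]); want=a+np.pi/2-phi
    return R.T@(w-np.array(s["tool_pos"])),-(want-cur)
def boxpose(s):
    R=cv2.Rodrigues(np.array(s["tcp_rot"]))[0]
    return RB.T@(np.array(s["tool_pos"])[:2]-oB),s["tool_pos"][2],a+np.pi/2-np.arctan2(R[1,1],R[0,1])
E
python3 - <<'E'
from h import *
for m,c in zip(mod,C): print(m,(RB.T@(c-oB)).round(4))
print("yaw",np.degrees(a),"origin",oB)
print("edge",RB.T@(plane(t0,cr(340,223),.130)[:2]-oB))
k=[(300,255),(350,295),(278,372),(228,325)]
K=[RB.T@(plane(t0,cr(*p),.145)[:2]-oB) for p in k];print("card",np.round(K,4),np.mean(K,0))
T=[RB.T@(plane(t0,cr(*p),z)[:2]-oB) for p,z in [((188,225),.161),((220,245),.161)]];print("tab top",T)
phi=np.radians(39);S=.071;d=S*np.sin(phi);lat=S*np.cos(phi)
# front corner offset from finger centre
f=.011*np.cos(phi)+.007*np.sin(phi); print("front off",f,"TCP-> left front x", d/2+f)
lx=-.032; xy=(lx-f-d/2, .0545-lat/2); print("TCP box",xy)
s=bot.read_state(); print(toolmove(xy,.26,phi,s), (RB@np.array(xy)+oB))
E
```

```text
[0.1065 0.034 ] [0.1048 0.0306]
[ 0.1065 -0.034 ] [ 0.1057 -0.0306]
[-0.1065 -0.034 ] [-0.1056 -0.0301]
[-0.1065  0.034 ] [-0.1049  0.0301]
yaw -26.528086672231307 origin [0.50879605 0.10799278]
edge [0.01833582 0.00068392]
card [[-0.0073  0.0072]
 [-0.0145 -0.0258]
 [-0.0661 -0.0115]
 [-0.0559  0.023 ]] [-0.03593262 -0.00176486]
tab top [array([-0.02008245,  0.06122813]), array([-0.02204069,  0.04164165])]
front off 0.012953848313375541 TCP-> left front x 0.035294722195644765
TCP box (np.float64(-0.06729472219564477), np.float64(0.026911318368277537))
(array([-0.39793397, -0.39135252, -0.01216347]), np.float64(0.8638656920105249)) [0.460606   0.16212703]
```

>>> play_rows(steps=[-0.04,-0.04,-0.012,0.09,-0.08,-0.08,-0.012,0.18,-0.12,-0.12,-0.012,0.27,-0.16,-0.16,-0.012,0.36,-0.2,-0.2,-0.012,0.45,-0.24,-0.24,-0.012,0.54,-0.28,-0.28,-0.012,0.63,-0.32,-0.32,-0.012,0.72,-0.36,-0.36,-0.012,0.8,-0.398,-0.391,-0.012,0.864], jaw=85, grip_force=20)

```text
time: 1.35
tool_pos: [0.4612, 0.161, 0.26]
tcp_rot: [-1.704, -2.639, 0.0]
wrist_force: [1.8, 1.1, 0.5]
width: 0.665
grip_force: 0.0
```

>>> play_rows(steps=[0,0,0,0,0,0,0,0])

```text
time: 1.6
tool_pos: [0.4605, 0.1631, 0.2598]
tcp_rot: [-1.7, -2.64, 0.001]
wrist_force: [-0.7, 0.8, -0.5]
width: 0.666
grip_force: 0.0
```

```bash
python3 - <<'E'
from h import *
s=bot.read_state();print(boxpose(s),s["width"],s["time"],s["wrist_force"])
phi=np.radians(39);print(toolmove((-.067,.027),.175,phi,s))
c=bot.read_camera("top");b=bot.read_camera("side")
A=cv2.resize(c["pixels"][130:260,160:290],None,fx=4,fy=4,interpolation=2);B=cv2.resize(b["pixels"][90:220,180:250],None,fx=4,fy=4,interpolation=2)
cv2.imwrite("pics/c1.png",np.hstack([A,B]))
E
```

```text
(array([-0.06783701,  0.02771642]), np.float64(0.2598120244908843), np.float64(0.6812714998132332)) 0.666283274514145 1.6 [-0.68790636  0.79688573 -0.52026073]
(array([-1.16482195e-03,  6.29086679e-05,  8.48111584e-02]), np.float64(-0.0005930915354447897))
```

View pics/c1.png

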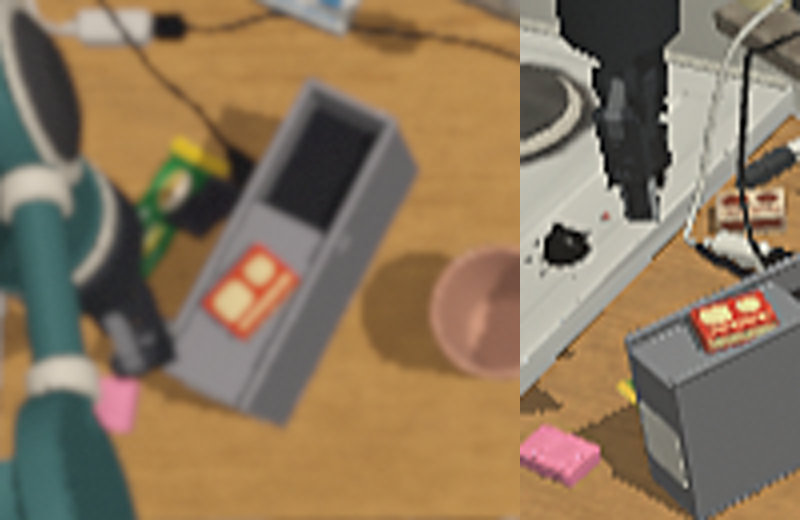

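The card box is unmoved at crop (252,290), and the gripper hangs over the left near side of the collecting box at crop (140,340), as planned. I'll lower it to tip height about 158 mm, then feel for the deck.

>>> play_rows(steps=[0,0,0.03,0,0,0,0.06,0,0,0,0.08,0,0,0,0.085,0,0,0,0.085,0])

```text
time: 2.33
tool_pos: [0.4607, 0.1638, 0.1755]
tcp_rot: [-1.698, -2.643, 0.0]
wrist_force: [-0.2, 0.4, 1.0]
width: 0.663
grip_force: 0.0
```

```bash
python3 - <<'E'
from h import *
s=bot.read_state();print(boxpose(s),s["wrist_force"],s["time"])
c=bot.read_camera("top");b=bot.read_camera("side")
A=cv2.resize(c["pixels"][150:240,180:270],None,fx=5,fy=5,interpolation=2);B=cv2.resize(b["pixels"][125:215,200:265],None,fx=5,fy=5,interpolation=2)
cv2.imwrite("pics/c2.png",np.hstack([A,B]))
phi=.681;u=np.array([np.sin(phi),np.cos(phi)]);p=boxpose(s)[0]
for sg in(1,-1):
  X=np.r_[RB@(p+sg*.0355*u)+oB,.158];print(5*(proj(c,X)-[180,150]),5*(proj(b,X)-[200,125])+[450,0])
E
```

```text
(array([-0.067995  ,  0.02844927]), np.float64(0.17547920393671934), np.float64(0.6792524139268721)) [-0.15420514  0.40644566  1.0241327 ] 2.325
[ 97.37076064 222.76417647] [538.79710059 156.1905254 ]
[150.84749256 348.40021037] [524.38475677 232.87039963]
```

View pics/c2.png

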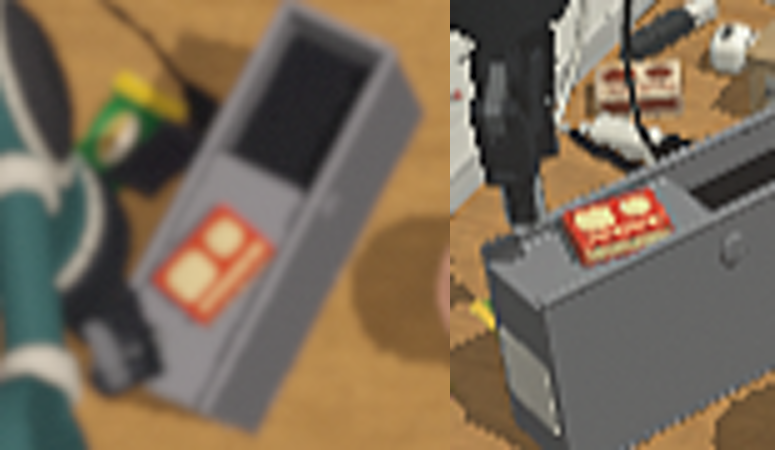

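The right finger's tip shows at side-crop (520,230), which matches the predicted (524,233). It is behind the card box and above the lane. Next I feel for the deck.

>>> play_rows(steps=[0,0,0.012,0,0,0,0.022,0,0,0,0.022,0,0,0,0.022,0])

```text
time: 2.92
tool_pos: [0.4609, 0.1629, 0.1531]
tcp_rot: [-1.7, -2.641, 0.0]
wrist_force: [-0.1, -0.1, 0.7]
width: 0.665
grip_force: 0.0
```

>>> play_rows(steps=[0,0,0.003,0,0,0,0.003,0,0,0,0.003,0])

```text
time: 3.3
tool_pos: [0.461, 0.163, 0.1504]
tcp_rot: [1.7, 2.642, 0.0]
wrist_force: [-0.5, -0.1, -0.1]
width: 0.665
grip_force: 0.0
```

>>> play_rows(steps=[0,0,0.002,0,0,0,0.002,0,0,0,0.002,0])

```text
time: 3.68
tool_pos: [0.4609, 0.163, 0.1482]
tcp_rot: [-1.7, -2.642, 0.0]
wrist_force: [-0.4, 0.5, 0.2]
width: 0.665
grip_force: 0.0
```

>>> play_rows(steps=[0,0,0.002,0,0,0,0.002,0,0,0,0.002,0])

```text
time: 4.05
tool_pos: [0.4609, 0.163, 0.1462]
tcp_rot: [-1.7, -2.642, 0.0]
wrist_force: [-0.8, 0.1, -0.1]
width: 0.667
grip_force: 0.0
```

>>> play_rows(steps=[0,0,0.002,0,0,0,0.002,0,0,0,0.002,0])

```text
time: 4.42
tool_pos: [0.4609, 0.163, 0.1442]
tcp_rot: [-1.7, -2.642, 0.0]
wrist_force: [0.5, -0.1, -0.6]
width: 0.67
grip_force: 0.0
```

>>> play_rows(steps=[0,0,0.002,0,0,0,0.002,0,0,0,0.002,0])

```text
time: 4.8
tool_pos: [0.4612, 0.1631, 0.1427]
tcp_rot: [1.7, 2.641, 0.001]
wrist_force: [-0.7, 0.0, 4.1]
width: 0.669
grip_force: 1.5
```

>>> play_rows(steps=[0,0,0.0015,0,0,0,0.0015,0,0,0,0.0015,0])

```text
time: 5.18
tool_pos: [0.4613, 0.1631, 0.1425]
tcp_rot: [1.7, 2.641, 0.0]
wrist_force: [-3.5, -0.6, 11.5]
width: 0.664
grip_force: 6.0
```

Contact with the deck comes at TCP z = 142.5 mm. I raise 9 mm from the commanded pose so the tip sits about 7 mm above the deck, then push along box +x, which is (-0.777, +0.629) in tool axes.

>>> play_rows(steps=[0,0,-0.009,0,0,0,-0.009,0,-0.004,0.003,-0.009,0,-0.008,0.0065,-0.009,0,-0.012,0.0095,-0.009,0,-0.016,0.013,-0.009,0,-0.0195,0.016,-0.009,0,-0.0235,0.019,-0.009,0,-0.027,0.022,-0.009,0,-0.027,0.022,-0.009,0])

```text
time: 6.42
tool_pos: [0.4926, 0.1474, 0.1497]
tcp_rot: [1.701, 2.641, 0.0]
wrist_force: [-2.4, 2.5, 2.0]
width: 0.665
grip_force: 1.3
```

```bash
python3 - <<'E'
from h import *
s=bot.read_state();print(boxpose(s),s["wrist_force"],s["time"])
E
```

```text
(array([-0.0321275 ,  0.02803408]), np.float64(0.14973308063694718), np.float64(0.6811202096573721)) [-2.39570531  2.46799697  2.02681306] 6.425
```

>>> play_rows(steps=[-0.004,0.003,0,0,-0.008,0.0065,0,0,-0.012,0.0095,0,0,-0.017,0.014,0,0,-0.017,0.014,0,0,-0.017,0.014,0,0])

```text
time: 7.18
tool_pos: [0.5118, 0.1377, 0.1495]
tcp_rot: [-1.7, -2.641, 0.001]
wrist_force: [-2.4, 1.7, 1.1]
width: 0.664
grip_force: 1.3
```

```bash
python3 - <<'E'
from h import *
s=bot.read_state();print(boxpose(s),s["wrist_force"],s["time"])
c=bot.read_camera("top");b=bot.read_camera("side")
A=cv2.resize(c["pixels"][150:240,180:270],None,fx=5,fy=5,interpolation=2);B=cv2.resize(b["pixels"][125:215,210:280],None,fx=5,fy=5,interpolation=2)
cv2.imwrite("pics/c3.png",np.hstack([A,B]))
E
```

```text
(array([-0.01057862,  0.02794279]), np.float64(0.14953997281325357), np.float64(0.6808806217472856)) [-2.39877527  1.68675826  1.1162387 ] 7.175
```

View pics/c3.png

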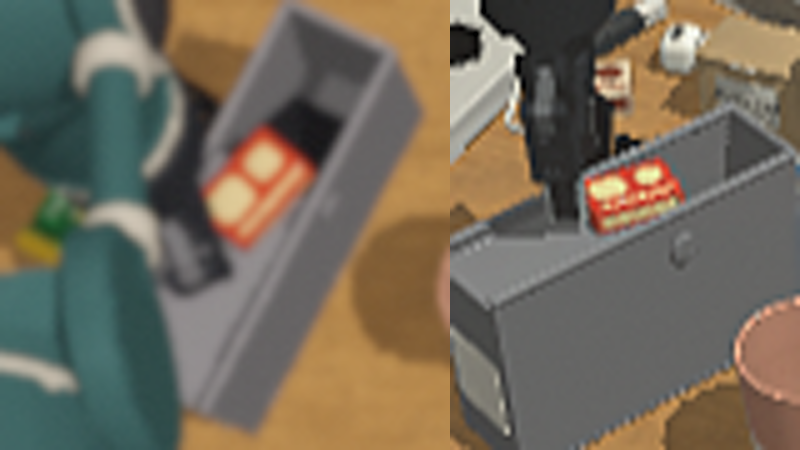

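The flap is well open, with the hollow visible at (330,90) in the top crop. The card box is still flat on the deck at (260,187), overhanging the edge. I continue 25 mm and hold.

>>> play_rows(steps=[-0.004,0.003,0,0,-0.008,0.0065,0,0,-0.012,0.0095,0,0,-0.016,0.013,0,0,-0.0195,0.016,0,0,-0.0195,0.016,0,0,-0.0195,0.016,0,0,-0.0195,0.016,0,0])

```text
time: 8.28
tool_pos: [0.5333, 0.1267, 0.1491]
tcp_rot: [-1.699, -2.64, 0.003]
wrist_force: [-5.2, 1.6, 1.3]
width: 0.665
grip_force: 2.4
```

```bash
python3 - <<'E'
from h import *
s=bot.read_state();print(boxpose(s),s["wrist_force"],s["time"])
c=bot.read_camera("top");b=bot.read_camera("side")
A=cv2.resize(c["pixels"][150:240,180:270],None,fx=5,fy=5,interpolation=2);B=cv2.resize(b["pixels"][125:215,210:280],None,fx=5,fy=5,interpolation=2)
cv2.imwrite("pics/c4.png",np.hstack([A,B]))
E
```

```text
(array([0.01355456, 0.02768616]), np.float64(0.14908473153166218), np.float64(0.6806533174009879)) [-5.21443394  1.63236909  1.31446116] 8.275
```

View pics/c4.png

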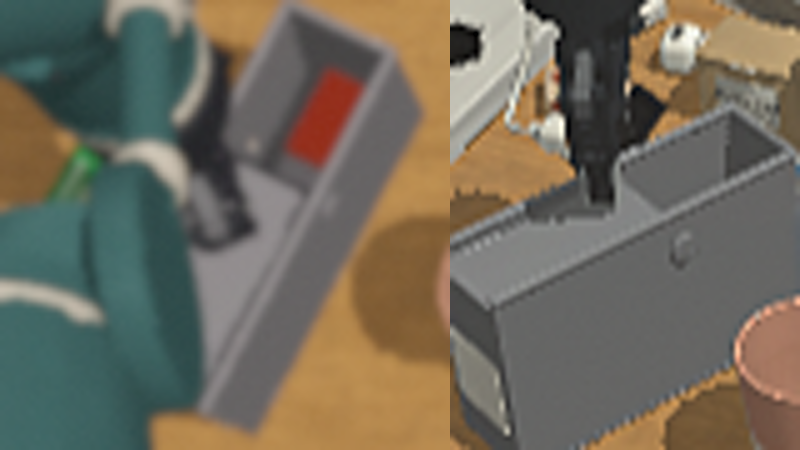

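The card box has dropped and lies upside down inside, at (325,118) in the top crop, with the flap still held. I back off along -x so the flap shuts, then rise.

>>> play_rows(steps=[0.008,-0.0065,0,0,0.016,-0.013,0,0,0.024,-0.0195,0,0,0.032,-0.026,0,0,0.04,-0.0325,0,0,0.048,-0.039,0,0,0.056,-0.0455,0,0,0.064,-0.052,0,0,0.07,-0.057,-0.003,0,0.07,-0.057,-0.01,0])

```text
time: 9.62
tool_pos: [0.4531, 0.167, 0.16]
tcp_rot: [-1.699, -2.642, 0.001]
wrist_force: [0.5, -0.2, -0.1]
width: 0.67
grip_force: 0.0
```

>>> play_rows(steps=[0,0,-0.03,0,0,0,-0.06,0,0,0,-0.09,0,0,0,-0.12,0,0,0,-0.12,0,0,0,-0.12,0])

```text
time: 10.38
tool_pos: [0.4536, 0.1667, 0.2794]
tcp_rot: [-1.701, -2.641, 0.0]
wrist_force: [-0.5, -0.1, -0.8]
width: 0.669
grip_force: 0.0
```

```bash
python3 - <<'E'
from h import *
s=bot.read_state();print(boxpose(s),s["wrist_force"],s["time"])
c=bot.read_camera("top");b=bot.read_camera("side")
A=cv2.resize(c["pixels"][140:260,160:320],None,fx=3,fy=3,interpolation=2);B=cv2.resize(b["pixels"][125:245,200:305],None,fx=3,fy=3,interpolation=2)
cv2.imwrite("pics/c5.png",np.hstack([A,B]))
E
```

```text
(array([-0.075584  ,  0.02789781]), np.float64(0.27942436754273203), np.float64(0.6809782406145153)) [-0.54747246 -0.0978997  -0.8335214 ] 10.375
```

View pics/c5.png

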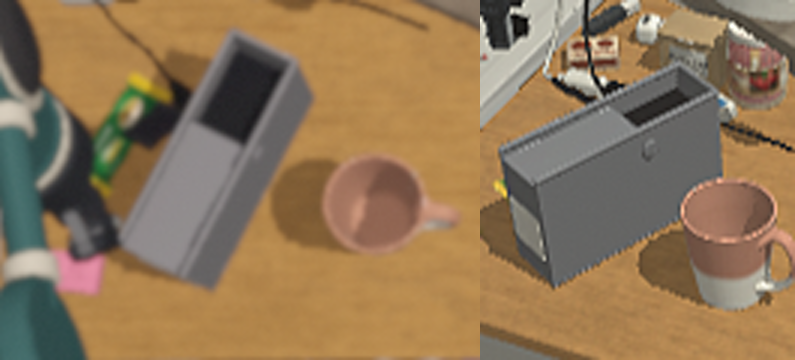

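The flap is shut again (black, at (240,95)), the tab is back over the green packet, the deck is empty and the mug and packet are where they were. Handing in.

```bash
python3 -c "
from workcell import bot
print(bot.finish_job())"
```

```text
the job is handed in; nothing more can be done
None
```

The card box dropped into the collecting box while a finger held the flap open, the flap then closed by itself, the mug and biscuit pack beside the box look unmoved, and the job is handed in (no verdict was returned).

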